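# Stow the support bar in its bench bay, past the post

### The job

Push the loose aluminium support bar into the blue bay with your fingertips: nudge one end and then the other to angle it past the steel post, until the whole bar lies inside, flat along the bay's back wall. Only push it along the bench: do not pick it up or tip it, and leave the bottle, beaker and jar where they stand. Finish with the robot clear of everything.

Things in the scene. Friction and masses are not known exactly. Their poses are not given: they have to be found in the camera images.
- bay: Blue bay fixed to the bench: back wall and two end walls, 30 mm high, 12 mm thick, open at the mouth and on top; the bench is its floor (grey). Inside 290 mm long, 65 mm deep. Origin on the bench at the middle of the mouth line; x points inward (inner face of the back wall at x = 65 mm); y runs along the mouth (inner faces of the end walls at y = +145 and -145 mm, from x = 0 to 65).
- post: Upright round steel post with a red band, 25 mm in diameter, 45 mm high, fixed to the bench about 20 mm in front of the bay's mouth line and about 62 mm to one or the other side of the middle of the mouth. Origin on its axis at bench level. The way between it and the far end wall is shorter than the bar.
- cover: Flat grey cover disc, 30 mm across and 1 mm high, over the unused socket on the other side of the mouth. Only a mark: it cannot be felt, things slide over it. Origin at its centre on the bench.
- bar_center (a point): Centre of the loose support bar (11 mm above the bench as it lies): square aluminium bar with black end caps, 220 mm long, 22 mm wide and high, 0.14 to 0.28 kg, sliding on the bench with friction. x runs along the bar, the ends at x = +110 and -110 mm; both ends are alike; z is up.
- amber_bottle: Amber glass bottle with black cap, standing, 60 mm in diameter, 120 mm high, loose. Origin at the centre of its underside. Leave alone.
- beaker: Glass beaker, standing, 66 mm in diameter, 85 mm high, loose. Origin at the centre of its underside. Leave alone.
- jar: White plastic jar with blue cap, standing, 56 mm in diameter, 75 mm high, loose. Origin at the centre of its underside. Leave alone.
- bar: The same bar, its origin at the centre of its underside, axes as for its centre.
There are look-alikes about, which are no part of the job. Of the things shaped like the bar, the aluminium one is meant.

How it is judged:
At the end, for the whole second after the job is handed in: The bar lies still and flat on the bench, wholly inside the bay, parallel to the back wall within 0.06 rad and its centre within 7 mm of where it would touch the back wall; the bottle, beaker and jar are within 20 mm of where they stood (x of bar_center in the frame of bay between 0.047 and 0.06 m and y of bar_center in the frame of bay between -0.04 and 0.04 m and angle between the x axis of bar_center and the y axis of bay, either way round below 0.06 rad and height (world z) of bar_center between 0.008 and 0.014 m and linear speed of bar below 0.01 m/s and distance of each of amber_bottle, beaker, jar from where it was at the start of the episode below 0.02 m).
It fails at once if the bar is lifted or carried (height (world z) of bar_center above 0.024 m).
It fails at once if the bar is tipped up at an end or rolled over (angle between bar_center's own x axis and vertical below 1.47 rad or angle between bar_center's own z axis and vertical above 0.5 rad).
It fails at once if the amber bottle is knocked over or shoved away (distance of amber_bottle from where it was at the start of the episode above 0.02 m or angle between amber_bottle's own z axis and vertical above 0.3 rad).
It fails at once if the beaker is knocked over or shoved away (distance of beaker from where it was at the start of the episode above 0.02 m or angle between beaker's own z axis and vertical above 0.3 rad).
It fails at once if the jar is knocked over or shoved away (distance of jar from where it was at the start of the episode above 0.02 m or angle between jar's own z axis and vertical above 0.3 rad).
It also fails if it takes over 72 s, if anything falls off the work surface, if the arm or the gripper's body presses on something with over 40 N, if the wrist force passes 120 N, or if a joint passes its speed limit or range.

### The arm

A 7-joint arm with a two-finger parallel gripper is mounted at the origin on the work surface. World frame = base frame: x ahead of the robot, y to its left, z up, the work surface at z = 0. Lengths are in m, angles in rad, forces in N, time in s.
With the tool pointing down it reaches from about 0.4 to 0.9 m from the base axis. Payload 5.5 kg.
Tool frame: the origin (TCP) lies at the very end of the fingers, on their centre line; the grasp point (between the pads) lies 19 mm behind it; y points along the fingers, z is the direction in which the jaws open and shut, and the axes are right-handed (so a half turn about y gives the same grasp; the last joint's range is limited). The gripper opens to 92 mm and grips with 3 to 60 N. Pads are 19 mm wide; open, the fingers measure 130 mm over their backs; the gripper's body (75 mm by 190 mm) begins 47 mm behind the grasp point.
Start: joints at [1.444, 0.501, -0.427, 1.55, 0.221, 1.138, -0.21], TCP at [0.247, -0.601, 0.227] pointing down, gripper open.
Joint ranges: [-2.88, 2.88], [-0.31, 2.03], [-1.54, 1.56], [0.2, 2.42], [-1.41, 4.55], [0.19, 2.02], [-2.57, 2.57]. Speed limits (rad/s): [2.57, 2.57, 3.14, 3.14, 3.14, 3.14, 3.14].

### API

Orientations are given as [roll, pitch, yaw] about the fixed x, y, z axes, in that order (R = Rz(yaw) Ry(pitch) Rx(roll)).
In Python, from plant import env gives the robot as it stands.
- The arm moves only by the tool drive_tool, never from a script. Its argument "commands" is a list of rows, each a list of 3 entries, a list of its own where there are three numbers: the shift along the tool's x, y, z in mm, then the turn about the tool's y in degrees, then the closure in counts, from 0 (fully open) to 255 (shut). A call has 1 to 8 rows; each row shifts and turns the pose as measured when the row begins, along the tool's axes as they then stand; what a row does not reach is not made up. A row lasts 1/10 s, in which the tool goes at most 50 mm and 8.59 degrees, less where a joint would pass 70% of its speed; a pose out of reach is approached as far as the arm can. A call with a gripper value outside its range is refused whole. The fingers move at their own pace and stop on an object; "squeeze" is the grip in N (left out, the last holds). Time passes only in rows, so rows that do not move let the fingers close. It gives the time, the measured TCP pose, the force and the opening at its end, in the units of the state.
- env.state(): the state, without advancing time (a new reading comes with each control period).
- env.get_image(name): name is "side" or "top"; returns the picture (420x560x3 uint8, red, green, blue); there is no depth.
- env.calibration(name): a dict with "fx", "fy", "cx", "cy" (pixels), "k1" (the pictures are not rectified: a ray, as slopes to the right and down, at radius r is drawn at 1 + k1 r^2 times it, then the intrinsics apply), "R" (3x3) and "t" (3): a world point X has camera coordinates R X + t. Camera axes: x right, y down, z forward; pixel columns grow to the right and rows downward; lengths in m; the calibration is good to about 2 mm. A picture is of the moment at which its call begins. calibration takes no time and is no camera call.
- env.close_job(): hands the job in, once; it reports no verdict.
The state is a dict: "clock": time; "joints": joint angles; "qvel": joint speeds; "joint_torque": joint torques, N m; "tcp_pos": TCP position; "ee_rot": TCP orientation; "ft_force": force on the tool from outside, world axes, zero at the start; "ft_torque": the same for the moment, N m; "width": finger opening in m.
Only numpy, scipy, OpenCV 4.12 (cv2) and the standard library are available. Lean on these libraries where they do the work, as an engineer would, in place of code of your own. Each camera call takes 0.05 s, during which the arm holds its last target.

## Working session

There is one attempt and no reset: what is moved stays moved. The work goes in short steps, Python scripts to look and compute and a tool call to move; the robot and the scene stay as the last step left them, time stands still between calls to the robot, and variables do not carry over. Pictures are saved under pics/ and viewed, and the job is handed in when it is done.

Besides the shell and the picture viewer there is one more tool, called after "Call:" by a JSON object that holds its "op" and its "data", one argument or row to a line. drive_tool: Moves the arm, as the interface text tells. Its arguments: {"type":"object","properties":{"commands":{"type":"array"},"squeeze":{"type":"number"}},"required":["commands"]}

```bash
ls; mkdir -p pics
cat > h.py <<'E'
import numpy as np, cv2
from plant import env
def cal(n):
    c=env.calibration(n);return c
def proj(n,X):
    c=cal(n);p=np.atleast_2d(X)@np.array(c['R']).T+np.array(c['t'])
    s=p[:,:2]/p[:,2:];r2=(s**2).sum(1,keepdims=True);s=s*(1+c['k1']*r2)
    return s*[c['fx'],c['fy']]+[c['cx'],c['cy']]
def unproj(n,uv,z):
    c=cal(n);d=(np.atleast_2d(uv)-[c['cx'],c['cy']])/[c['fx'],c['fy']]
    s=d.copy()
    for _ in range(30): s=d/(1+c['k1']*(s**2).sum(1,keepdims=True))
    R=np.array(c['R']);t=np.array(c['t']);C=-R.T@t
    D=np.c_[s,np.ones(len(s))]@R
    return C+D*((z-C[2])/D[:,2])[:,None]
def snap(n,f):
    im=env.get_image(n);cv2.imwrite('pics/'+f,np.ascontiguousarray(im[:,:,::-1]));return im
E
python3 - <<'E'
from h import *
snap('top','t0.png');snap('side','s0.png')
print(env.state())
for n in('top','side'):print(cal(n))
E
```

```text
pics
{'clock': 0.1, 'joints': array([ 1.44420357,  0.50173383, -0.42676735,  1.55133377,  0.22077778,
        1.1383138 , -0.21028721]), 'qvel': array([-0.0010101 , -0.00184022, -0.00106048, -0.00270401,  0.00099933,
        0.00096509, -0.00043524]), 'joint_torque': array([-1.15251789e-02, -5.67867064e+01, -5.83878502e+00, -2.79914314e+01,
       -6.90931524e-02,  2.40787177e-02,  6.36591699e-05]), 'tcp_pos': array([ 0.24670396, -0.6006811 ,  0.22579609]), 'ee_rot': array([-1.57254095e+00,  5.54278681e-05, -2.75178569e+00]), 'ft_force': array([ 0.71643261, -0.80067735, -0.79949982]), 'ft_torque': array([ 0.01503489, -0.01638846,  0.00720579]), 'width': 0.0919570262524285}
{'fx': 496.1286623117878, 'fy': 496.1286623117878, 'cx': 283.20410013663985, 'cy': 208.85779679578116, 'k1': -0.1816077597290346, 'R': array([[ 0.0287999 , -0.99949734,  0.01325298],
       [-0.98795003, -0.03047922, -0.15174241],
       [ 0.15207007, -0.00872311, -0.98833122]]), 't': array([7.56623450e-04, 4.61288544e-01, 1.21781818e+00])}
{'fx': 451.0633107954966, 'fy': 451.0633107954966, 'cx': 282.90845192810417, 'cy': 211.43825791050253, 'k1': 0.022316527076079135, 'R': array([[-0.84406608, -0.53599125, -0.0163047 ],
       [-0.39122669,  0.63631922, -0.66486053],
       [ 0.36673442, -0.55480739, -0.74678955]]), 't': array([0.43029112, 0.21083486, 0.85320849])}
```

View pics/t0.png

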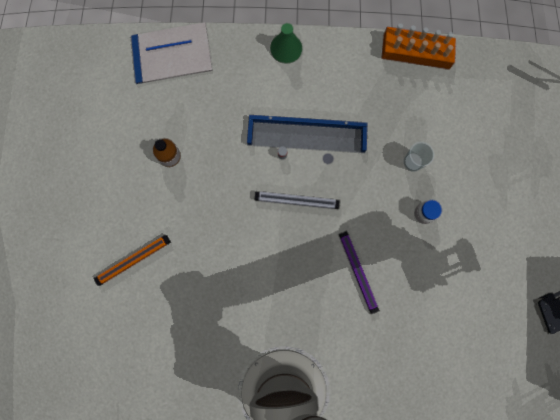

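View pics/s0.png

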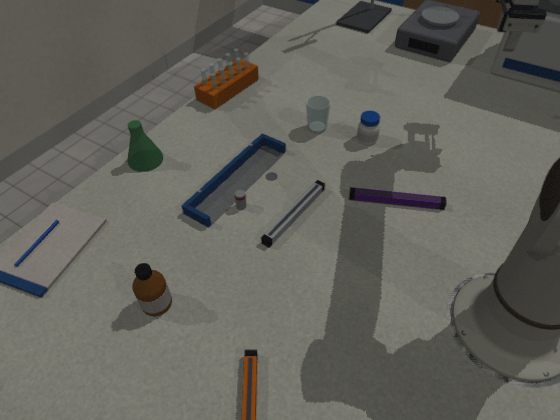

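The top view shows the aluminium bar at (255–340, 195–205), the bay at (247–367, 115–152), the post at (282,152), and the cover at (328,158). I'll zoom in to measure.

Run:
```python
import cv2
a=cv2.imread('pics/t0.png')[100:220,235:455]
cv2.imwrite('pics/t0z.png',cv2.resize(a,None,fx=3.6,fy=3.6,interpolation=cv2.INTER_CUBIC))
a=cv2.imread('pics/s0.png')[130:250,175:335]
cv2.imwrite('pics/s0z.png',cv2.resize(a,None,fx=5,fy=5,interpolation=cv2.INTER_CUBIC))
```

```text
(no output)
```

View pics/t0z.png

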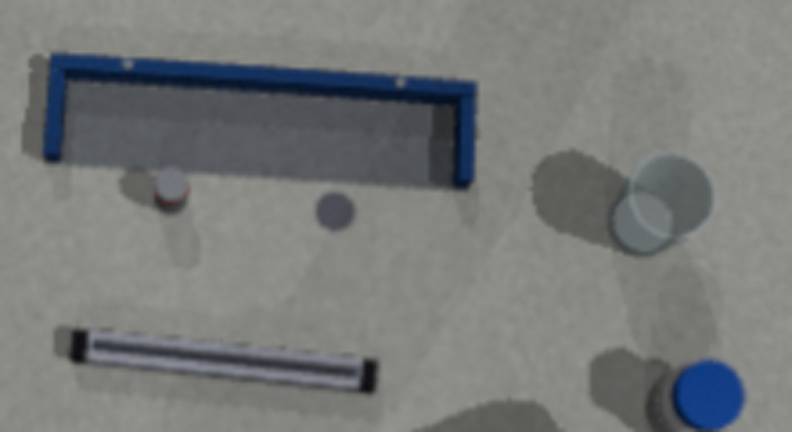

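View pics/s0z.png

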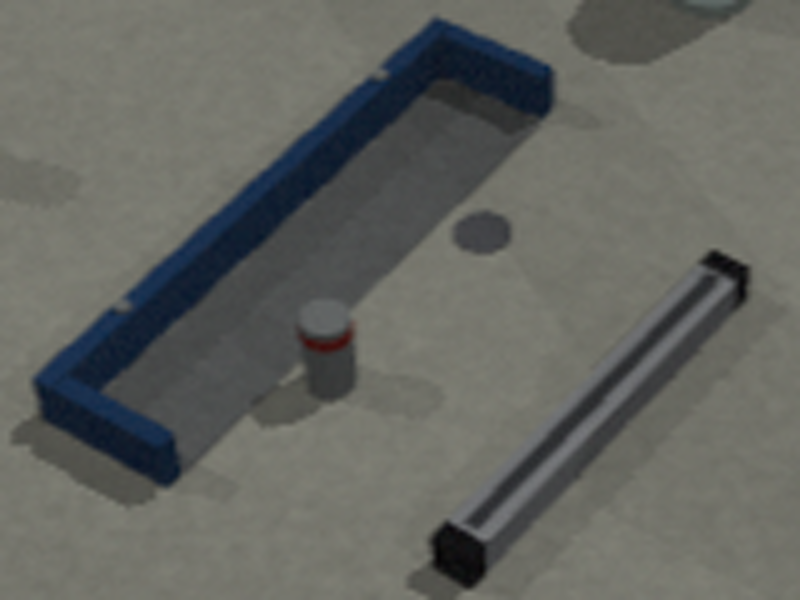

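```bash
cat >> h.py <<'E'
def zt(p): return (np.array(p,float)+.5)/3.6-.5+[235,100]
def zs(p): return (np.array(p,float)+.5)/5-.5+[175,130]
E
python3 - <<'E'
from h import *
from scipy.optimize import least_squares
for n in('top','side'):
    c=cal(n);print(n,-np.array(c['R']).T@c['t'])
np.set_printoptions(precision=4,suppress=True)
print('bay top TL,TR,Lfront o,i, R front i,o',unproj('top',zt([[51,54],[476,82],[44,158],[61,160],[455,187],[473,187]]),.03))
print('side bay top',unproj('side',zs([[36,384],[436,18],[553,68],[172,435]]),.03))
print('side bay bottom front', unproj('side',zs([[180,485],[172,485],[553,112]]),0))
print('post',unproj('top',zt([[172,185]]),.045),unproj('side',zs([[326,317]]),.045))
print('cover',unproj('top',zt([[335,211]]),.001),unproj('side',zs([[483,233]]),.001))
print('bar top',unproj('top',zt([[72,328],[378,358],[360,375],[78,345]]),.022))
print('bar side',unproj('side',zs([[712,252],[748,268],[484,540],[436,530],[455,520]]),.022))
print('beaker base',unproj('top',zt([[642,224]]),0),'jar',unproj('top',zt([[709,395]]),.075))
E
```

```text
top [0.27051454 0.02543912 1.27359473]
side [0.13277744 0.56984037 0.78435872]
bay top TL,TR,Lfront o,i, R front i,o [[ 0.7097  0.1121  0.03  ]
 [ 0.6996 -0.1998  0.03  ]
 [ 0.6305  0.1138  0.03  ]
 [ 0.6294  0.1014  0.03  ]
 [ 0.6191 -0.1839  0.03  ]
 [ 0.6196 -0.1971  0.03  ]]
side bay top [[ 0.7071  0.1167  0.03  ]
 [ 0.6997 -0.1956  0.03  ]
 [ 0.6248 -0.1932  0.03  ]
 [ 0.635   0.1085  0.03  ]]
side bay bottom front [[ 0.633   0.1119  0.    ]
 [ 0.6361  0.1138  0.    ]
 [ 0.6253 -0.1932  0.    ]]
post [[0.6091 0.0209 0.045 ]] [[0.6099 0.0245 0.045 ]]
cover [[ 0.6055 -0.0997  0.001 ]] [[ 0.6057 -0.0964  0.001 ]]
bar top [[ 0.5078  0.089   0.022 ]
 [ 0.493  -0.1299  0.022 ]
 [ 0.4803 -0.1171  0.022 ]
 [ 0.4957  0.0843  0.022 ]]
bar side [[ 0.4915 -0.1251  0.022 ]
 [ 0.4715 -0.1246  0.022 ]
 [ 0.4878  0.0801  0.022 ]
 [ 0.5086  0.0864  0.022 ]
 [ 0.5046  0.0775  0.022 ]]
beaker base [[ 0.6048 -0.3304  0.    ]] jar [[ 0.4651 -0.3554  0.075 ]]
```

```bash
cat >> h.py <<'E'
TH=-0.031; B0=np.array([0.6275,-0.0415])
RB=np.array([[np.cos(TH),-np.sin(TH)],[np.sin(TH),np.cos(TH)]])
def b2w(p): return B0+RB@np.array(p)
def w2b(p): return RB.T@(np.array(p)-B0)
def wrap(a): return (a+np.pi)%(2*np.pi)-np.pi
def plan(x,y,z,yaw,n,show=8):
    s=env.state();p=np.array(s['tcp_pos']);w=s['ee_rot'][2]
    d=(np.array([x,y,z])-p)/n;dy=wrap(yaw-w)/n
    print('clock %.2f'%s['clock'],'pos',p.round(4),'yaw %.3f'%w,'F',np.round(s['ft_force'],1),'bay',w2b(p[:2]).round(4), 'rp',np.round(s['ee_rot'][:2],3))
    for i in range(min(n,show)):
        c,q=np.cos(w),np.sin(w)
        print([[round(1e3*v,1) for v in (d[0]*c+d[1]*q,-d[2],-d[0]*q+d[1]*c)],round(-np.degrees(dy),2)])
        w+=dy
E
python3 - <<'E'
from h import *
plan(.489,-.0205,.2,-1.64,14,14)
E
```

```text
clock 0.10 pos [ 0.2467 -0.6007  0.2258] yaw -2.752 F [ 0.7 -0.8 -0.8] bay [-0.3633 -0.5707] rp [-1.573  0.   ]
[[np.float64(-31.8), np.float64(1.8), np.float64(-31.8)], np.float64(-4.55)]
[[np.float64(-34.2), np.float64(1.8), np.float64(-29.1)], np.float64(-4.55)]
[[np.float64(-36.4), np.float64(1.8), np.float64(-26.3)], np.float64(-4.55)]
[[np.float64(-38.4), np.float64(1.8), np.float64(-23.4)], np.float64(-4.55)]
[[np.float64(-40.1), np.float64(1.8), np.float64(-20.2)], np.float64(-4.55)]
[[np.float64(-41.6), np.float64(1.8), np.float64(-17.0)], np.float64(-4.55)]
[[np.float64(-42.8), np.float64(1.8), np.float64(-13.7)], np.float64(-4.55)]
[[np.float64(-43.7), np.float64(1.8), np.float64(-10.2)], np.float64(-4.55)]
[[np.float64(-44.4), np.float64(1.8), np.float64(-6.7)], np.float64(-4.55)]
[[np.float64(-44.8), np.float64(1.8), np.float64(-3.2)], np.float64(-4.55)]
[[np.float64(-44.9), np.float64(1.8), np.float64(0.4)], np.float64(-4.55)]
[[np.float64(-44.7), np.float64(1.8), np.float64(4.0)], np.float64(-4.55)]
[[np.float64(-44.3), np.float64(1.8), np.float64(7.5)], np.float64(-4.55)]
[[np.float64(-43.5), np.float64(1.8), np.float64(11.0)], np.float64(-4.55)]
```

Call:
{"op": "drive_tool", "data": {
  "commands": [
    [[-32,2,-32],-4.5,183],
    [[-34,2,-29],-4.5,183],
    [[-36,2,-26],-4.5,183],
    [[-38,2,-23],-4.5,183],
    [[-40,2,-20],-4.5,183],
    [[-42,2,-17],-4.5,183],
    [[-43,2,-14],-4.5,183],
    [[-44,2,-10],-4.5,183]
  ],
  "squeeze": 5
}}

```text
clock: 0.9
tcp_pos: [0.3826, -0.2637, 0.2053]
ee_rot: [-1.576, -0.001, -2.115]
ft_force: [0.4, -0.0, 0.6]
width: 0.0329
```

Run:
```python
from h import *
plan(.489,-.0205,.2,-1.64,8)
```

```text
clock 0.90 pos [ 0.3826 -0.2637  0.2053] yaw -2.115 F [ 0.4 -0.   0.6] bay [-0.2379 -0.2297] rp [-1.576e+00 -1.000e-03]
[[np.float64(-32.9), np.float64(0.7), np.float64(-4.3)], np.float64(-3.4)]
[[np.float64(-33.1), np.float64(0.7), np.float64(-2.4)], np.float64(-3.4)]
[[np.float64(-33.2), np.float64(0.7), np.float64(-0.4)], np.float64(-3.4)]
[[np.float64(-33.1), np.float64(0.7), np.float64(1.5)], np.float64(-3.4)]
[[np.float64(-33.0), np.float64(0.7), np.float64(3.5)], np.float64(-3.4)]
[[np.float64(-32.7), np.float64(0.7), np.float64(5.5)], np.float64(-3.4)]
[[np.float64(-32.4), np.float64(0.7), np.float64(7.4)], np.float64(-3.4)]
[[np.float64(-31.9), np.float64(0.7), np.float64(9.3)], np.float64(-3.4)]
```

Call:
{"op": "drive_tool", "data": {
  "commands": [
    [[-36,1,-4],-3.7,110],
    [[-36,1,-2],-3.7,110],
    [[-36,1,0],-3.7,110],
    [[-36,1,2],-3.7,110],
    [[-36,1,4],-3.7,110],
    [[-36,1,6],-3.7,110],
    [[-34,1,8],-3.5,110],
    [[-28,1,8],-2,110]
  ]
}}

```text
clock: 1.7
tcp_pos: [0.4911, 0.0095, 0.1958]
ee_rot: [-1.577, 0.0, -1.607]
ft_force: [0.4, 0.5, -0.7]
width: 0.0519
```

Run:
```python
from h import *
plan(.489,-.0205,.2,-1.64,1)
im=snap('top','t1.png')[100:260,215:455]
cv2.imwrite('pics/t1z.png',cv2.resize(np.ascontiguousarray(im[:,:,::-1]),None,fx=3.3,fy=3.3))
```

```text
clock 1.70 pos [0.4911 0.0095 0.1958] yaw -1.607 F [ 0.4  0.5 -0.7] bay [-0.138   0.0468] rp [-1.577  0.   ]
[[np.float64(30.1), np.float64(-4.2), np.float64(-1.0)], np.float64(1.91)]
```

View pics/t1z.png

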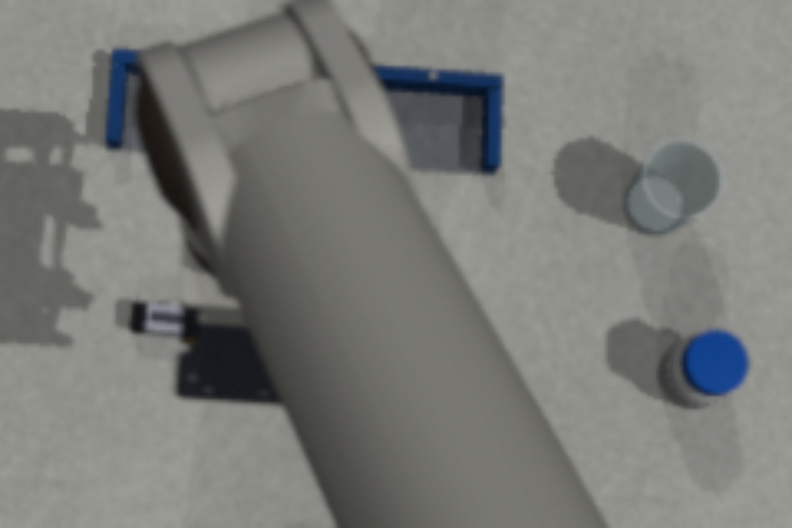

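Call:
{"op": "drive_tool", "data": {
  "commands": [
    [[15,0,-1],1,110],
    [[14,10,0],1,110],
    [[0,40,0],0,110],
    [[0,40,0],0,110],
    [[0,40,0],0,110],
    [[0,25,0],0,110],
    [[0,10,0],0,110],
    [[0,0,0],0,110]
  ]
}}

```text
clock: 2.55
tcp_pos: [0.4865, -0.0276, 0.0215]
ee_rot: [-1.579, -0.002, -1.654]
ft_force: [0.1, -0.6, 0.1]
width: 0.0521
```

Run:
```python
from h import *
plan(.489,-.0205,.01,-1.64,1)
im=snap('side','s1.png')
```

```text
clock 2.55 pos [ 0.4865 -0.0276  0.0215] yaw -1.654 F [ 0.1 -0.6  0.1] bay [-0.1413  0.0096] rp [-1.579 -0.002]
[[np.float64(-7.2), np.float64(11.5), np.float64(1.9)], np.float64(-0.79)]
```

View pics/s1.png

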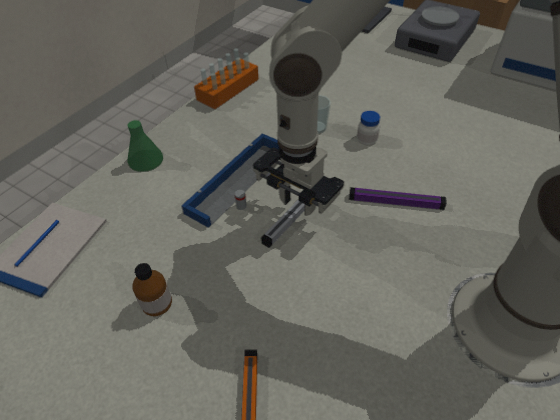

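Run:
```python
from h import *
w=unproj('top',[[340,235],[348,233],[371,311],[379,309],[165,157],[415,162]],.015);print(w.round(3));print([w2b(p[:2]).round(3) for p in w])
```

```text
[[ 0.401 -0.133  0.015]
 [ 0.407 -0.153  0.015]
 [ 0.21  -0.215  0.015]
 [ 0.215 -0.236  0.015]
 [ 0.593  0.33   0.015]
 [ 0.601 -0.332  0.015]]
[array([-0.224, -0.098]), array([-0.217, -0.119]), array([-0.412, -0.186]), array([-0.406, -0.207]), array([-0.046,  0.37 ]), array([-0.018, -0.291])]
```

Call:
{"op": "drive_tool", "data": {
  "commands": [
    [[-4,6,2],0,150],
    [[-3,6,0],0,180],
    [[0,1,0],0,180],
    [[0,0,0],0,180]
  ]
}}

```text
clock: 3.0
tcp_pos: [0.493, -0.0215, 0.0119]
ee_rot: [-1.571, -0.003, -1.656]
ft_force: [-0.5, -0.0, -0.3]
width: 0.0282
```

Run:
```python
from h import *
print(env.state()['joints'].round(2))
p=b2w([-.070,.012]);print(p);plan(*p,.011,-1.601,6)
```

```text
[ 0.53  0.64 -0.67  2.07  0.65  0.66 -0.66]
[ 0.55790557 -0.02733611]
clock 3.00 pos [ 0.493  -0.0215  0.0119] yaw -1.656 F [-0.5 -0.  -0.3] bay [-0.135   0.0158] rp [-1.571 -0.003]
[[np.float64(0.0), np.float64(0.2), np.float64(10.9)], np.float64(-0.53)]
[[np.float64(0.1), np.float64(0.2), np.float64(10.9)], np.float64(-0.53)]
[[np.float64(0.2), np.float64(0.2), np.float64(10.9)], np.float64(-0.53)]
[[np.float64(0.3), np.float64(0.2), np.float64(10.8)], np.float64(-0.53)]
[[np.float64(0.4), np.float64(0.2), np.float64(10.8)], np.float64(-0.53)]
[[np.float64(0.5), np.float64(0.2), np.float64(10.8)], np.float64(-0.53)]
```

Call:
{"op": "drive_tool", "data": {
  "commands": [
    [[0,0,9],0,180],
    [[0,0,11],-1,180],
    [[0,0,11],-1,180],
    [[0,0,11],-1,180],
    [[0,0,11],0,180],
    [[0,0,9],0,180]
  ]
}}

```text
clock: 3.6
tcp_pos: [0.5603, -0.0257, 0.0128]
ee_rot: [-1.57, -0.004, -1.598]
ft_force: [-0.8, -0.1, 1.9]
width: 0.027
```

Run:
```python
from h import *
p=b2w([-.075,-.01]);plan(*p,.011,-1.601+np.pi/2,16,16)
snap('side','s2.png')
```

```text
clock 3.60 pos [ 0.5603 -0.0257  0.0128] yaw -1.598 F [-0.8 -0.1  1.9] bay [-0.0677  0.0137] rp [-1.57  -0.004]
[[np.float64(1.5), np.float64(0.1), np.float64(-0.5)], np.float64(-5.61)]
[[np.float64(1.4), np.float64(0.1), np.float64(-0.6)], np.float64(-5.61)]
[[np.float64(1.4), np.float64(0.1), np.float64(-0.7)], np.float64(-5.61)]
[[np.float64(1.3), np.float64(0.1), np.float64(-0.9)], np.float64(-5.61)]
[[np.float64(1.2), np.float64(0.1), np.float64(-1.0)], np.float64(-5.61)]
[[np.float64(1.1), np.float64(0.1), np.float64(-1.1)], np.float64(-5.61)]
[[np.float64(1.0), np.float64(0.1), np.float64(-1.2)], np.float64(-5.61)]
[[np.float64(0.9), np.float64(0.1), np.float64(-1.3)], np.float64(-5.61)]
[[np.float64(0.7), np.float64(0.1), np.float64(-1.4)], np.float64(-5.61)]
[[np.float64(0.6), np.float64(0.1), np.float64(-1.4)], np.float64(-5.61)]
[[np.float64(0.4), np.float64(0.1), np.float64(-1.5)], np.float64(-5.61)]
[[np.float64(0.3), np.float64(0.1), np.float64(-1.5)], np.float64(-5.61)]
[[np.float64(0.1), np.float64(0.1), np.float64(-1.5)], np.float64(-5.61)]
[[np.float64(-0.0), np.float64(0.1), np.float64(-1.6)], np.float64(-5.61)]
[[np.float64(-0.2), np.float64(0.1), np.float64(-1.5)], np.float64(-5.61)]
[[np.float64(-0.3), np.float64(0.1), np.float64(-1.5)], np.float64(-5.61)]
```

View pics/s2.png

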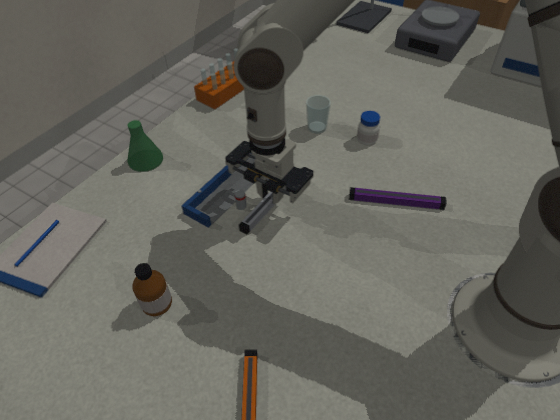

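Call:
{"op": "drive_tool", "data": {
  "commands": [
    [[0,0,-1],-4,180],
    [[1,0,-1],-5.5,180],
    [[1,0,-1],-5.5,180],
    [[1,0,-1],-5.5,180],
    [[1,0,-1],-5.5,180],
    [[1,0,-1],-5.5,180],
    [[1,0,-1],-5.5,180],
    [[1,0,-1],-5.5,180]
  ]
}}

```text
clock: 4.45
tcp_pos: [0.5615, -0.0333, 0.0132]
ee_rot: [-1.567, -0.005, -0.826]
ft_force: [-0.7, 0.1, -1.2]
width: 0.0269
```

Run:
```python
from h import *
print(env.state()['joints'].round(2))
p=b2w([-.075,-.02]);plan(*p,.011,-1.601+np.pi/2,8)
snap('side','s3.png')
```

```text
[ 0.64  0.79 -0.84  1.9   0.81  0.82  0.11]
clock 4.45 pos [ 0.5615 -0.0333  0.0132] yaw -0.826 F [-0.7  0.1 -1.2] bay [-0.0662  0.0062] rp [-1.567 -0.005]
[[np.float64(1.6), np.float64(0.3), np.float64(-3.1)], np.float64(-5.7)]
[[np.float64(1.3), np.float64(0.3), np.float64(-3.2)], np.float64(-5.7)]
[[np.float64(0.9), np.float64(0.3), np.float64(-3.3)], np.float64(-5.7)]
[[np.float64(0.6), np.float64(0.3), np.float64(-3.4)], np.float64(-5.7)]
[[np.float64(0.3), np.float64(0.3), np.float64(-3.4)], np.float64(-5.7)]
[[np.float64(-0.1), np.float64(0.3), np.float64(-3.4)], np.float64(-5.7)]
[[np.float64(-0.4), np.float64(0.3), np.float64(-3.4)], np.float64(-5.7)]
[[np.float64(-0.8), np.float64(0.3), np.float64(-3.4)], np.float64(-5.7)]
```

View pics/s3.png

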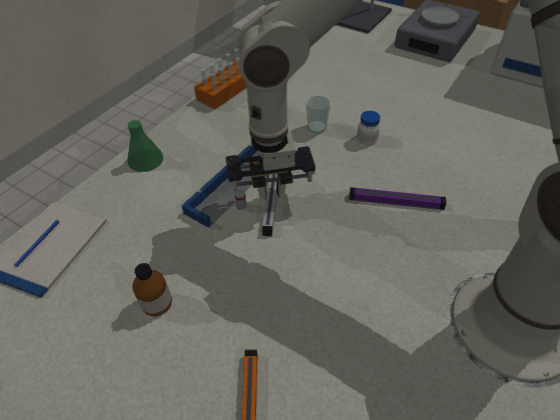

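Call:
{"op": "drive_tool", "data": {
  "commands": [
    [[1,0,-2],-5.5,180],
    [[1,0,-3],-5.5,180],
    [[1,0,-3],-5.5,180],
    [[1,0,-4],-5.5,180],
    [[0,0,-5],-5.5,180],
    [[0,0,-5],-5.5,180],
    [[0,0,-5],-5.5,180],
    [[0,0,-5],-5.5,180]
  ]
}}

```text
clock: 5.3
tcp_pos: [0.5549, -0.0643, 0.0133]
ee_rot: [-1.569, -0.01, -0.038]
ft_force: [-0.2, 0.8, -0.8]
width: 0.0267
```

Run:
```python
from h import *
print(env.state()['joints'].round(2))
p=b2w([-.07,-.055]);plan(*p,.011,-1.601+np.radians(110),8)
snap('side','s4.png');snap('top','t4.png')
```

```text
[ 0.8   0.87 -0.99  1.91  0.95  0.9   0.86]
clock 5.30 pos [ 0.5549 -0.0643  0.0133] yaw -0.038 F [-0.2  0.8 -0.8] bay [-0.0718 -0.025 ] rp [-1.569 -0.01 ]
[[np.float64(0.3), np.float64(0.3), np.float64(-3.7)], np.float64(-2.56)]
[[np.float64(0.1), np.float64(0.3), np.float64(-3.8)], np.float64(-2.56)]
[[np.float64(-0.1), np.float64(0.3), np.float64(-3.8)], np.float64(-2.56)]
[[np.float64(-0.2), np.float64(0.3), np.float64(-3.7)], np.float64(-2.56)]
[[np.float64(-0.4), np.float64(0.3), np.float64(-3.7)], np.float64(-2.56)]
[[np.float64(-0.6), np.float64(0.3), np.float64(-3.7)], np.float64(-2.56)]
[[np.float64(-0.7), np.float64(0.3), np.float64(-3.7)], np.float64(-2.56)]
[[np.float64(-0.9), np.float64(0.3), np.float64(-3.6)], np.float64(-2.56)]
```

View pics/s4.png

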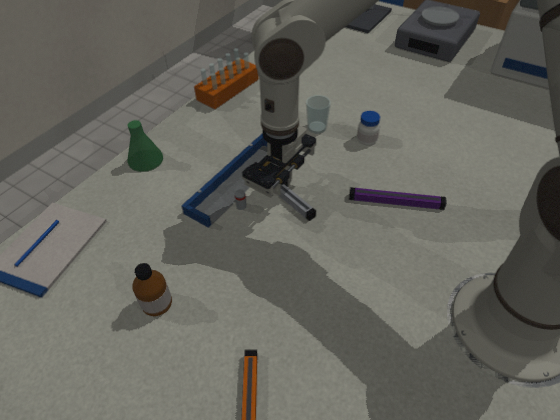

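View pics/t4.png

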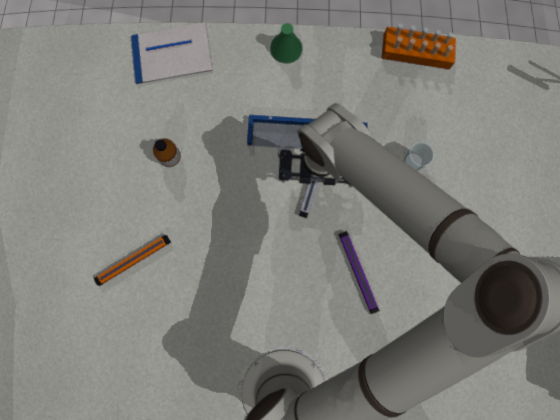

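Run:
```python
from h import *
w=unproj('top',[[299.5,213],[307.5,216]],.022);print(w.round(3));m=w[:,:2].mean(0);print(m,w2b(m))
w=unproj('side',[[316,212]],.011);print(w, w2b(w[0,:2]))
im=cv2.imread('pics/t4.png')[170:230,270:340];cv2.imwrite('pics/t4z.png',cv2.resize(im,None,fx=8,fy=8,interpolation=cv2.INTER_CUBIC))
```

```text
[[ 0.454 -0.027  0.022]
 [ 0.447 -0.048  0.022]]
[ 0.45013683 -0.03776572] [-0.1773937  -0.00176489]
[[ 0.44708418 -0.04294085  0.011     ]] [-0.18028447 -0.00703215]
```

View pics/t4z.png

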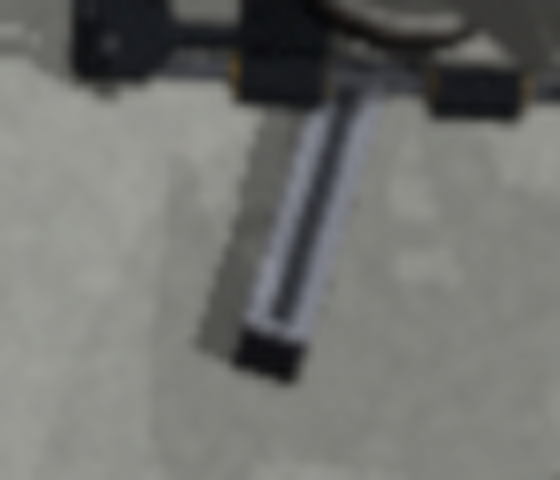

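Call:
{"op": "drive_tool", "data": {
  "commands": [
    [[0,0,-5],-3,180],
    [[0,0,-5],-5,180],
    [[0,0,-5],-6,180],
    [[-1,0,-5],-6,180],
    [[-1,0,-5],-6,180],
    [[-1,0,-4],-6,180],
    [[-1,1,-2],-6,180],
    [[0,1,0],-6,180]
  ]
}}

```text
clock: 6.2
tcp_pos: [0.5597, -0.0944, 0.0125]
ee_rot: [-1.577, -0.012, 0.721]
ft_force: [-0.7, -0.4, 6.1]
width: 0.0278
```

Run:
```python
from h import *
p=b2w([-.07,-.06]);plan(*p,.011,.87,4)
snap('side','s5.png');snap('top','t5.png')
```

```text
clock 6.20 pos [ 0.5597 -0.0944  0.0125] yaw 0.721 F [-0.7 -0.4  6.1] bay [-0.0662 -0.055 ] rp [-1.577 -0.012]
[[np.float64(-1.6), np.float64(0.4), np.float64(-0.3)], np.float64(-2.13)]
[[np.float64(-1.6), np.float64(0.4), np.float64(-0.2)], np.float64(-2.13)]
[[np.float64(-1.6), np.float64(0.4), np.float64(-0.1)], np.float64(-2.13)]
[[np.float64(-1.6), np.float64(0.4), np.float64(-0.1)], np.float64(-2.13)]
```

View pics/s5.png

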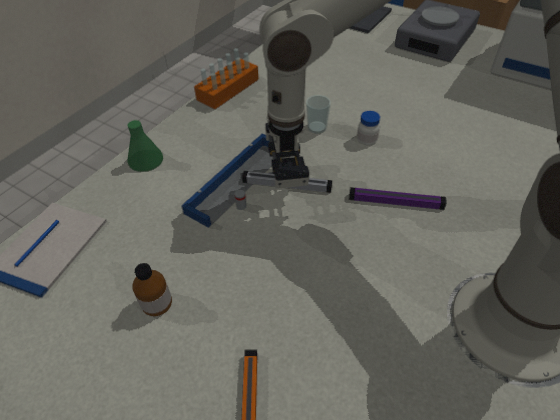

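View pics/t5.png

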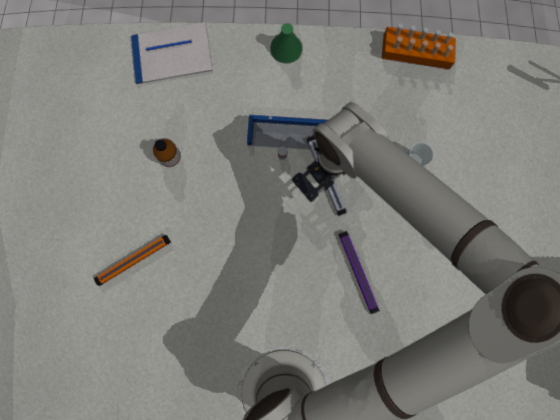

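Run:
```python
from h import *
im=cv2.imread('pics/s5.png')[140:220,225:345];cv2.imwrite('pics/s5z.png',cv2.resize(im,None,fx=6,fy=6,interpolation=cv2.INTER_CUBIC))
im=cv2.imread('pics/t5.png')[120:230,270:380];cv2.imwrite('pics/t5z.png',cv2.resize(im,None,fx=5,fy=5,interpolation=cv2.INTER_CUBIC))
print(env.state()['ft_force'])
```

```text
[-0.34855448  0.29888029  4.61782218]
```

View pics/s5z.png

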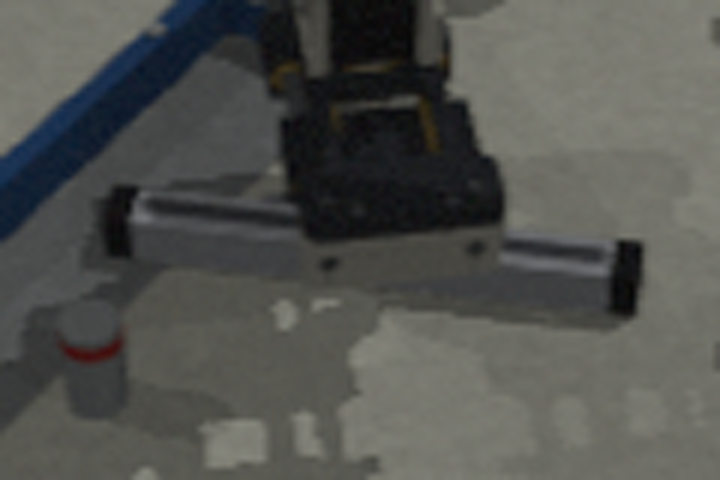

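View pics/t5z.png

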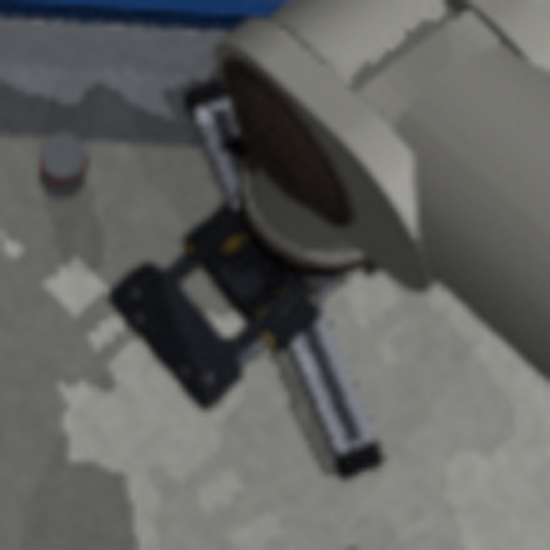

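```bash
cat >> h.py <<'E'
def ends(n,a,b,z):
    w=unproj(n,[a,b],z)[:,:2];p,q=w2b(w[0]),w2b(w[1]);d=p-q
    print(n,'L',p.round(4),'R',q.round(4),'c',((p+q)/2).round(4),'len %.3f phi %.1f'%(np.hypot(*d),np.degrees(np.arctan2(d[0],d[1]))))
E
python3 - <<'E'
from h import *
ends('top',(311,138.4),(342,212.4),.022)
ends('side',(243.5,177),(331,186.5),.011)
E
```

```text
top L [ 0.0251 -0.0108] R [-0.1659 -0.1   ] c [-0.0704 -0.0554] len 0.211 phi 65.0
side L [ 0.0292 -0.0074] R [-0.1676 -0.097 ] c [-0.0692 -0.0522] len 0.216 phi 65.5
```

Call:
{"op": "drive_tool", "data": {
  "commands": [
    [[0,-1,5],-4,180],
    [[0,0,6],-4,180],
    [[0,0,6],-4,180],
    [[0,0,5],-4,180],
    [[0,0,0],-1,180]
  ]
}}

```text
clock: 6.8
tcp_pos: [0.5455, -0.0787, 0.0138]
ee_rot: [-1.582, -0.011, 1.006]
ft_force: [-0.3, 1.1, 0.6]
width: 0.0268
```

Run:
```python
from h import *
plan(.5,0,.011,.87,1)
im=snap('side','s6.png')[140:220,225:345];cv2.imwrite('pics/s6z.png',cv2.resize(im[:,:,::-1],None,fx=6,fy=6,interpolation=cv2.INTER_CUBIC))
print(env.state()['joints'].round(2))
```

```text
clock 6.80 pos [ 0.5455 -0.0787  0.0138] yaw 1.006 F [-0.3  1.1  0.6] bay [-0.0808 -0.0397] rp [-1.582 -0.011]
[[np.float64(42.2), np.float64(2.8), np.float64(80.5)], np.float64(7.8)]
[ 0.92  0.98 -1.15  1.93  1.09  1.02  1.83]
```

View pics/s6z.png

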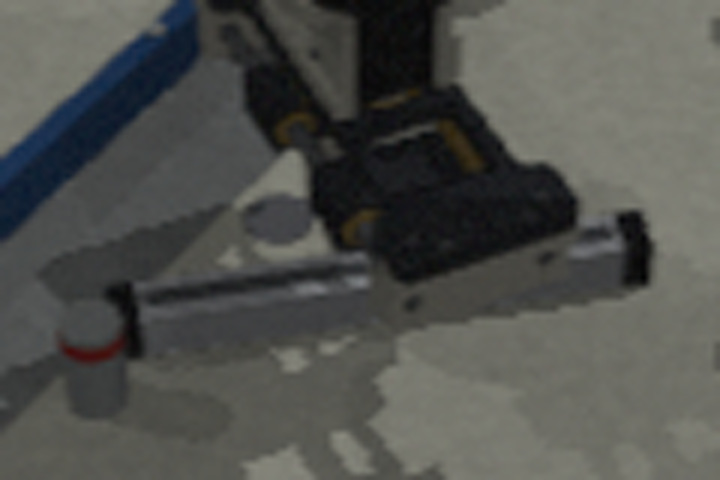

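Run:
```python
from h import *
f=lambda x,y:((x+.5)/6-.5+225,(y+.5)/6-.5+140)
ends('side',f(112,322),f(645,250),.011)
ends('side',f(118,288),f(640,220),.022)
```

```text
side L [-0.0043  0.0372] R [-0.1607 -0.114 ] c [-0.0825 -0.0384] len 0.218 phi 46.0
side L [-0.0021  0.029 ] R [-0.1554 -0.1178] c [-0.0788 -0.0444] len 0.212 phi 46.3
```

Call:
{"op": "drive_tool", "data": {
  "commands": [
    [[0,0,-4],0,180],
    [[0,0,-4],4,180],
    [[0,0,-1],5,170],
    [[0,0,2],0,130],
    [[0,-15,2],0,130],
    [[0,-30,0],0,130]
  ]
}}

```text
clock: 7.45
tcp_pos: [0.5491, -0.082, 0.0576]
ee_rot: [-1.575, -0.01, 0.834]
ft_force: [0.5, 0.5, -0.5]
width: 0.0447
```

Run:
```python
from h import *
plan(*b2w([-.180,-.137]),.06,.738,5)
im=snap('side','s7.png')[140:220,225:345];cv2.imwrite('pics/s7z.png',cv2.resize(im[:,:,::-1],None,fx=6,fy=6,interpolation=cv2.INTER_CUBIC))
```

```text
clock 7.45 pos [ 0.5491 -0.082   0.0576] yaw 0.834 F [ 0.5  0.5 -0.5] bay [-0.0771 -0.0429] rp [-1.575 -0.01 ]
[[np.float64(-27.7), np.float64(-0.5), np.float64(3.5)], np.float64(1.1)]
[[np.float64(-27.7), np.float64(-0.5), np.float64(2.9)], np.float64(1.1)]
[[np.float64(-27.8), np.float64(-0.5), np.float64(2.4)], np.float64(1.1)]
[[np.float64(-27.8), np.float64(-0.5), np.float64(1.9)], np.float64(1.1)]
[[np.float64(-27.9), np.float64(-0.5), np.float64(1.3)], np.float64(1.1)]
```

View pics/s7z.png

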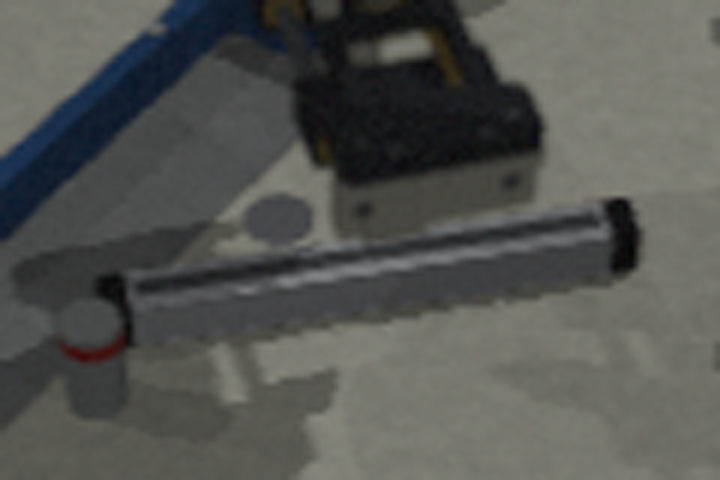

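Run:
```python
from h import *
f=lambda x,y:((x+.5)/6-.5+225,(y+.5)/6-.5+140)
ends('side',f(104,313),f(635,237),.011)
ends('side',f(116,279),f(626,206),.022)
```

```text
side L [0.0014 0.035 ] R [-0.1536 -0.1183] c [-0.0761 -0.0417] len 0.218 phi 45.3
side L [0.0016 0.0254] R [-0.1466 -0.1217] c [-0.0725 -0.0482] len 0.209 phi 45.2
```

Call:
{"op": "drive_tool", "data": {
  "commands": [
    [[-28,0,3],1,255],
    [[-28,0,3],1,255],
    [[-28,0,3],1,255],
    [[-28,0,2],1,255],
    [[-26,0,1],1,255],
    [[-4,0,0],0,255]
  ]
}}

```text
clock: 8.1
tcp_pos: [0.4469, -0.1759, 0.0691]
ee_rot: [-1.591, -0.021, 0.756]
ft_force: [-0.3, -0.9, 0.3]
width: 0.0021
```

Run:
```python
from h import *
plan(*b2w([-.178,-.137]),.012,.738,2)
im=snap('side','s8.png')[140:230,225:375];cv2.imwrite('pics/s8z.png',cv2.resize(im[:,:,::-1],None,fx=5,fy=5,interpolation=cv2.INTER_CUBIC))
```

```text
clock 8.10 pos [ 0.4469 -0.1759  0.0691] yaw 0.756 F [-0.3 -0.9  0.3] bay [-0.1763 -0.1399] rp [-1.591 -0.021]
[[np.float64(0.4), np.float64(28.5), np.float64(1.6)], np.float64(0.52)]
[[np.float64(0.4), np.float64(28.5), np.float64(1.6)], np.float64(0.52)]
```

View pics/s8z.png

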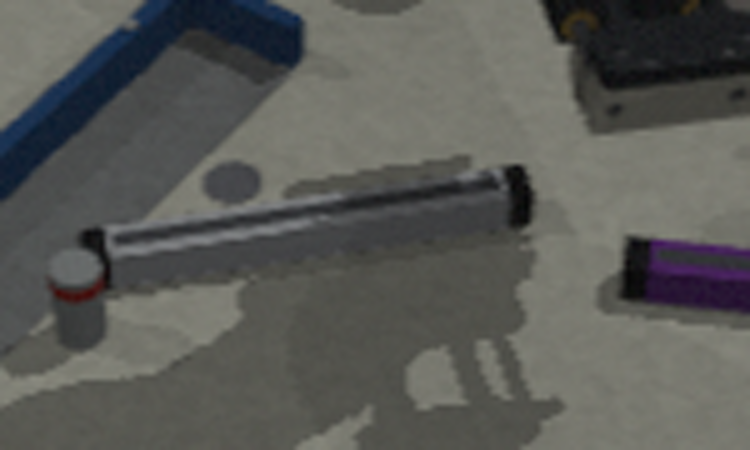

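Call:
{"op": "drive_tool", "data": {
  "commands": [
    [[1,28,-1],0.5,255],
    [[1,26,-1],0.5,255],
    [[3,2,0],0,255],
    [[8,0,0],0,255],
    [[10,0,0],0,255],
    [[10,0,0],0,255]
  ]
}}

```text
clock: 8.75
tcp_pos: [0.4831, -0.1517, 0.0188]
ee_rot: [-1.599, -0.029, 0.743]
ft_force: [-0.9, 0.1, -1.4]
width: 0.0004
```

Run:
```python
from h import *
plan(*b2w([-.13,-.09]),.012,.738,2)
im=snap('side','s9.png')[140:230,225:375];cv2.imwrite('pics/s9z.png',cv2.resize(im[:,:,::-1],None,fx=5,fy=5,interpolation=cv2.INTER_CUBIC))
```

```text
clock 8.75 pos [ 0.4831 -0.1517  0.0188] yaw 0.743 F [-0.9  0.1 -1.4] bay [-0.1409 -0.1147] rp [-1.599 -0.029]
[[np.float64(12.5), np.float64(3.4), np.float64(5.0)], np.float64(0.15)]
[[np.float64(12.5), np.float64(3.4), np.float64(5.0)], np.float64(0.15)]
```

View pics/s9z.png

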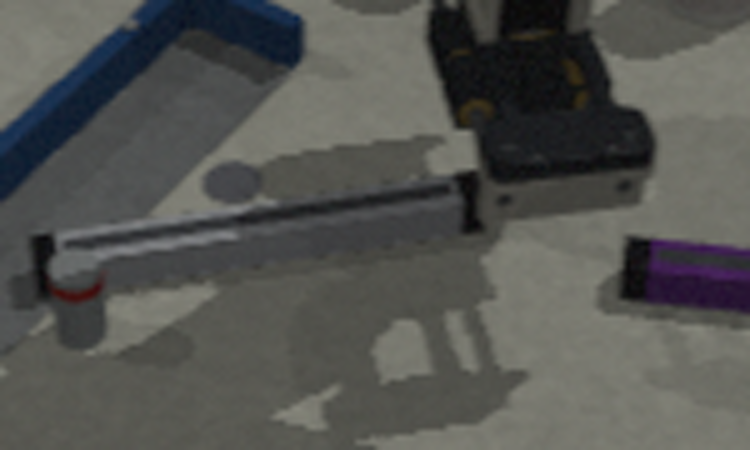

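Run:
```python
from h import *
f=lambda x,y:((x+.5)/5-.5+225,(y+.5)/5-.5+140)
ends('side',f(34,265),f(470,205),.011)
ends('side',f(40,238),f(468,175),.022)
print(w2b(env.state()['tcp_pos'][:2]))
```

```text
side L [0.0207 0.0511] R [-0.1322 -0.098 ] c [-0.0557 -0.0235] len 0.213 phi 45.7
side L [0.0219 0.0432] R [-0.126  -0.1054] c [-0.052  -0.0311] len 0.210 phi 44.9
[-0.13902678 -0.1128331 ]
```

Call:
{"op": "drive_tool", "data": {
  "commands": [
    [[-5,4,0],0,255],
    [[0,8,0],0,255],
    [[8,1,0],0,255],
    [[10,1,0],0,255],
    [[10,1,0],0,255],
    [[10,1,0],0,255]
  ]
}}

```text
clock: 9.4
tcp_pos: [0.5115, -0.1274, 0.0042]
ee_rot: [-1.601, -0.029, 0.744]
ft_force: [-0.6, -1.2, 0.1]
width: 0.0003
```

Run:
```python
from h import *
plan(*b2w([-.13,-.09]),.012,.738,1)
im=snap('side','s10.png')[140:230,205:355];cv2.imwrite('pics/s10z.png',cv2.resize(im[:,:,::-1],None,fx=5,fy=5,interpolation=cv2.INTER_CUBIC))
```

```text
clock 9.40 pos [ 0.5115 -0.1274  0.0042] yaw 0.744 F [-0.6 -1.2  0.1] bay [-0.1132 -0.0895] rp [-1.601 -0.029]
[[np.float64(-12.3), np.float64(-7.8), np.float64(11.4)], np.float64(0.35)]
```

View pics/s10z.png

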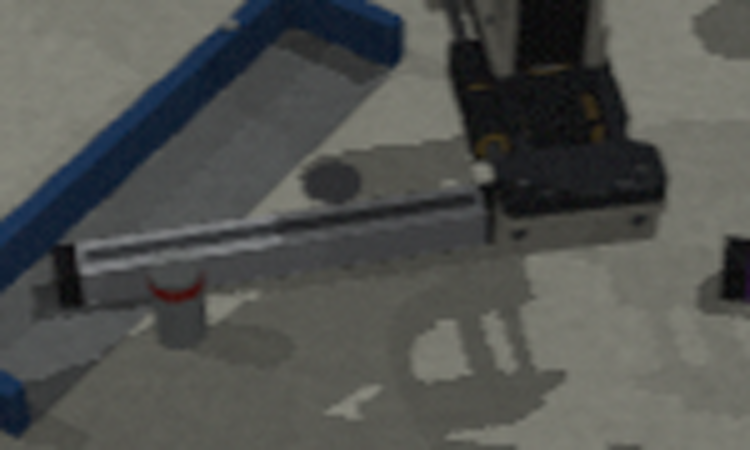

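Call:
{"op": "drive_tool", "data": {
  "commands": [
    [[5,-4,0],0,255],
    [[6,-2,0],0,255],
    [[3,0,0],0,255]
  ]
}}

```text
clock: 9.75
tcp_pos: [0.5244, -0.114, 0.0115]
ee_rot: [-1.601, -0.033, 0.747]
ft_force: [-2.0, -0.3, -0.8]
width: 0.0004
```

Run:
```python
from h import *
plan(*b2w([-.13,-.09]),.012,.738,1)
im=snap('side','s11.png')[140:230,205:355];cv2.imwrite('pics/s11z.png',cv2.resize(im[:,:,::-1],None,fx=5,fy=5,interpolation=cv2.INTER_CUBIC))
```

```text
clock 9.75 pos [ 0.5244 -0.114   0.0115] yaw 0.747 F [-2.  -0.3 -0.8] bay [-0.1008 -0.0757] rp [-1.601 -0.033]
[[np.float64(-30.9), np.float64(-0.5), np.float64(10.3)], np.float64(0.54)]
```

View pics/s11z.png

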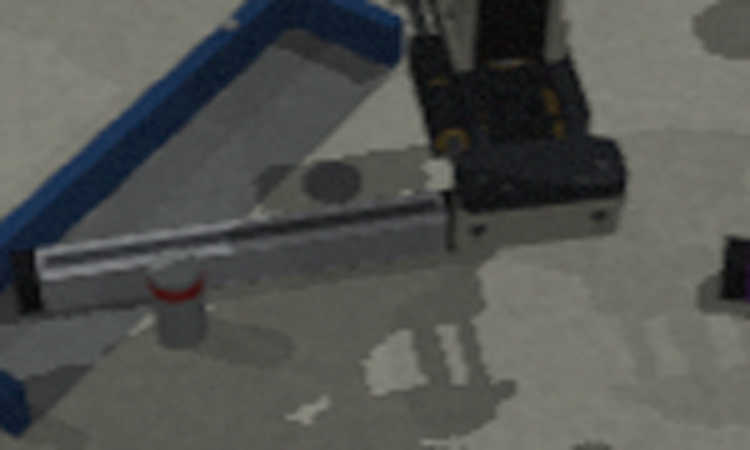

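Call:
{"op": "drive_tool", "data": {
  "commands": [
    [[5,0,1],0,255],
    [[5,0,1],0,255],
    [[4,0,1],0,255]
  ]
}}

```text
clock: 10.1
tcp_pos: [0.5322, -0.1032, 0.0115]
ee_rot: [-1.601, -0.03, 0.746]
ft_force: [-1.9, -1.8, 0.4]
width: 0.0006
```

Run:
```python
from h import *
plan(*b2w([-.13,-.09]),.012,.738,1)
im=snap('side','s12.png')[140:230,205:355];cv2.imwrite('pics/s12z.png',cv2.resize(im[:,:,::-1],None,fx=5,fy=5,interpolation=cv2.INTER_CUBIC))
```

```text
clock 10.10 pos [ 0.5322 -0.1032  0.0115] yaw 0.746 F [-1.9 -1.8  0.4] bay [-0.0934 -0.0646] rp [-1.601 -0.03 ]
[[np.float64(-43.9), np.float64(-0.5), np.float64(7.6)], np.float64(0.44)]
```

View pics/s12z.png

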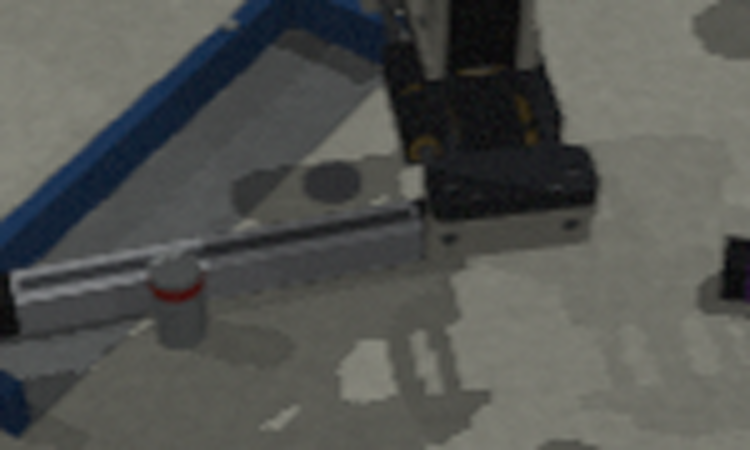

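Call:
{"op": "drive_tool", "data": {
  "commands": [
    [[-12,0,0],0,255],
    [[-14,0,0],6,255],
    [[0,0,0],8,255],
    [[0,0,0],8,255],
    [[0,0,3],8,255],
    [[0,0,4],8,255],
    [[0,0,4],6,255],
    [[0,0,0],0,255]
  ]
}}

```text
clock: 10.95
tcp_pos: [0.5083, -0.1112, 0.0106]
ee_rot: [-1.565, -0.046, -0.054]
ft_force: [0.4, -0.1, 0.1]
width: 0.0006
```

Run:
```python
from h import *
plan(*b2w([-.11,-.062]),.011,-.031,1)
print(env.state()['joints'].round(2))
snap('top','t13.png')
im=snap('side','s13.png')[140:230,205:355];cv2.imwrite('pics/s13z.png',cv2.resize(im[:,:,::-1],None,fx=5,fy=5,interpolation=cv2.INTER_CUBIC))
```

```text
clock 10.95 pos [ 0.5083 -0.1112  0.0106] yaw -0.054 F [ 0.4 -0.1  0.1] bay [-0.117  -0.0734] rp [-1.565 -0.046]
[[np.float64(6.7), np.float64(-0.4), np.float64(11.6)], np.float64(-1.32)]
[ 0.95  0.83 -1.01  2.03  1.    0.82  0.87]
```

View pics/s13z.png

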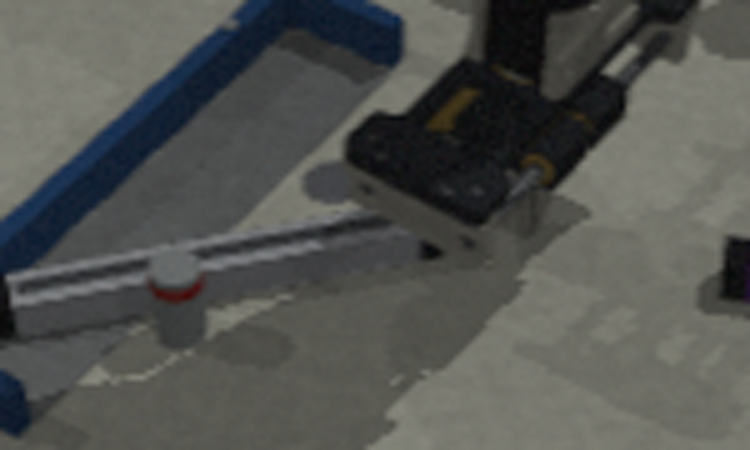

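View pics/t13.png

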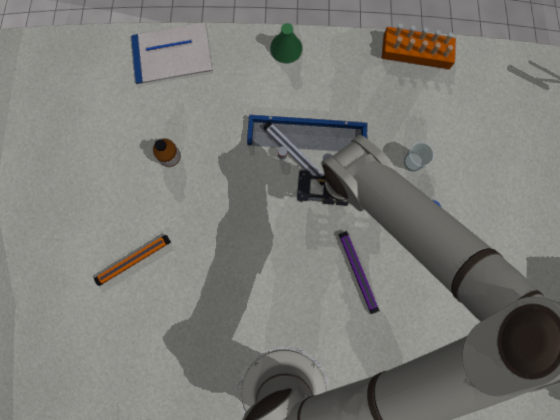

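Call:
{"op": "drive_tool", "data": {
  "commands": [
    [[0,0,8],-1,255],
    [[4,0,4],0,255],
    [[8,0,0],0,255],
    [[10,0,0],0,255],
    [[10,0,0],0,255],
    [[10,0,0],0,255],
    [[10,0,0],0,255]
  ]
}}

```text
clock: 11.75
tcp_pos: [0.5635, -0.102, 0.0121]
ee_rot: [-1.567, -0.043, -0.028]
ft_force: [-1.3, -0.7, 1.2]
width: 0.0004
```

Run:
```python
from h import *
plan(*b2w([-.11,-.062]),.011,-.031,1)
im=snap('top','t14.png')[100:220,235:385];cv2.imwrite('pics/t14z.png',cv2.resize(im[:,:,::-1],None,fx=5,fy=5,interpolation=cv2.INTER_CUBIC))
im=snap('side','s14.png')[130:240,170:340];cv2.imwrite('pics/s14z.png',cv2.resize(im[:,:,::-1],None,fx=4.5,fy=4.5,interpolation=cv2.INTER_CUBIC))
```

```text
clock 11.75 pos [ 0.5635 -0.102   0.0121] yaw -0.028 F [-1.3 -0.7  1.2] bay [-0.062  -0.0625] rp [-1.567 -0.043]
[[np.float64(-48.0), np.float64(1.1), np.float64(0.6)], np.float64(0.19)]
```

View pics/s14z.png

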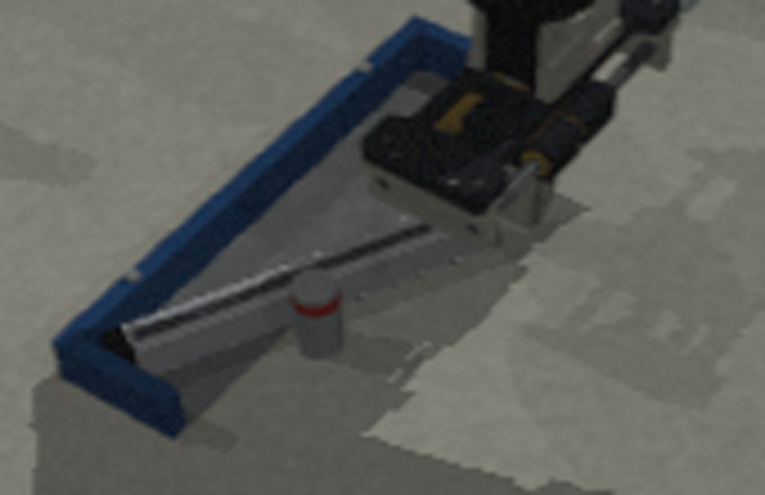

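View pics/t14z.png

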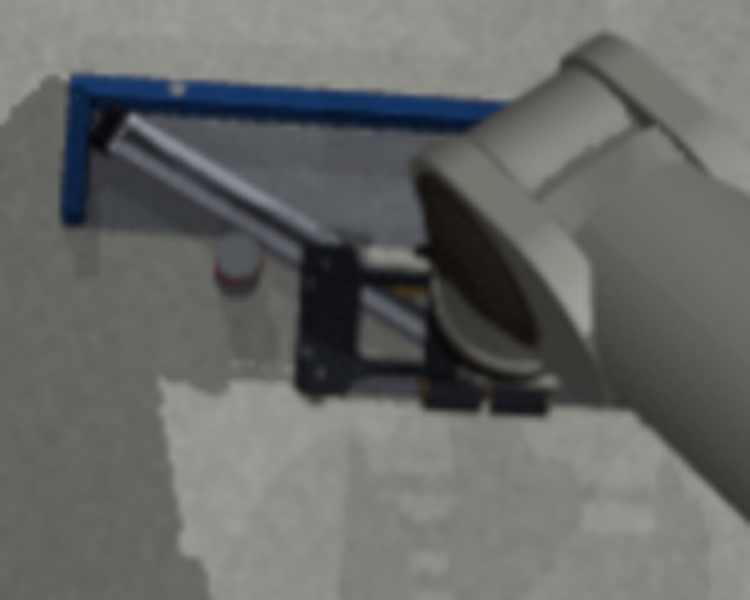

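Call:
{"op": "drive_tool", "data": {
  "commands": [
    [[8,0,0],0,255],
    [[9,0,0],0,255],
    [[9,0,0],0,255],
    [[9,0,0],0,255],
    [[9,0,0],0,255],
    [[9,0,0],0,255],
    [[9,0,0],0,255]
  ]
}}

```text
clock: 12.55
tcp_pos: [0.6123, -0.1221, 0.0125]
ee_rot: [-1.597, -0.012, -0.038]
ft_force: [-3.9, -3.8, 4.5]
width: 0.0009
```

Run:
```python
from h import *
plan(*b2w([.03,-.062]),.011,-.031,1)
im=snap('side','s15.png')[130:240,170:340];cv2.imwrite('pics/s15z.png',cv2.resize(im[:,:,::-1],None,fx=4.5,fy=4.5,interpolation=cv2.INTER_CUBIC))
```

```text
clock 12.55 pos [ 0.6123 -0.1221  0.0125] yaw -0.038 F [-3.9 -3.8  4.5] bay [-0.0127 -0.081 ] rp [-1.597 -0.012]
[[np.float64(42.6), np.float64(1.5), np.float64(19.3)], np.float64(-0.38)]
```

View pics/s15z.png

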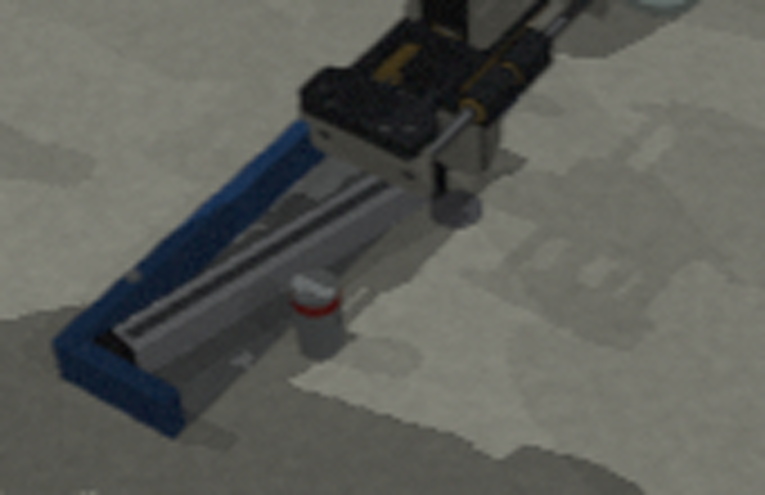

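Call:
{"op": "drive_tool", "data": {
  "commands": [
    [[-14,0,0],0,255],
    [[-14,0,0],0,255],
    [[0,0,12],0,255],
    [[0,0,15],0,255],
    [[0,0,10],0,255],
    [[0,0,0],0,255]
  ]
}}

```text
clock: 13.2
tcp_pos: [0.5896, -0.0781, 0.012]
ee_rot: [-1.592, -0.018, -0.037]
ft_force: [0.6, -0.3, 0.2]
width: 0.0005
```

Run:
```python
from h import *
plan(*b2w([.03,-.045]),.011,-.031,1)
im=snap('side','s16.png')[130:240,170:340];cv2.imwrite('pics/s16z.png',cv2.resize(im[:,:,::-1],None,fx=4.5,fy=4.5,interpolation=cv2.INTER_CUBIC))
im=snap('top','t16.png')[100:220,235:385];cv2.imwrite('pics/t16z.png',cv2.resize(im[:,:,::-1],None,fx=5,fy=5,interpolation=cv2.INTER_CUBIC))
```

```text
clock 13.20 pos [ 0.5896 -0.0781  0.012 ] yaw -0.037 F [ 0.6 -0.3  0.2] bay [-0.0367 -0.0378] rp [-1.592 -0.018]
[[np.float64(66.7), np.float64(1.0), np.float64(-6.8)], np.float64(-0.33)]
```

View pics/s16z.png

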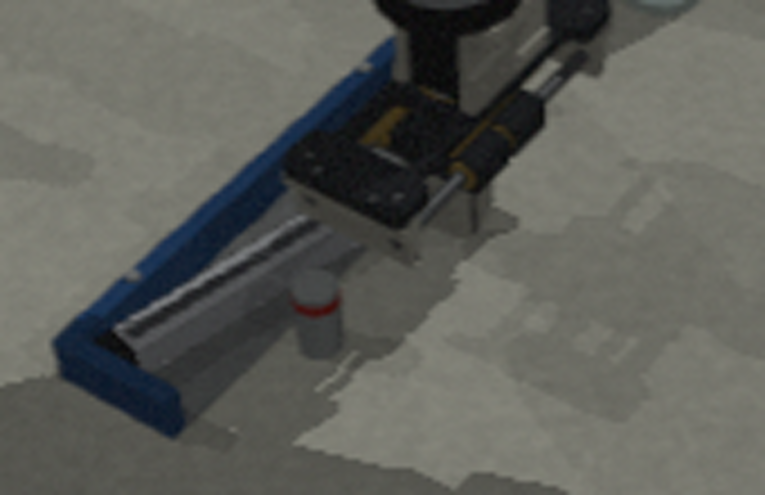

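View pics/t16z.png

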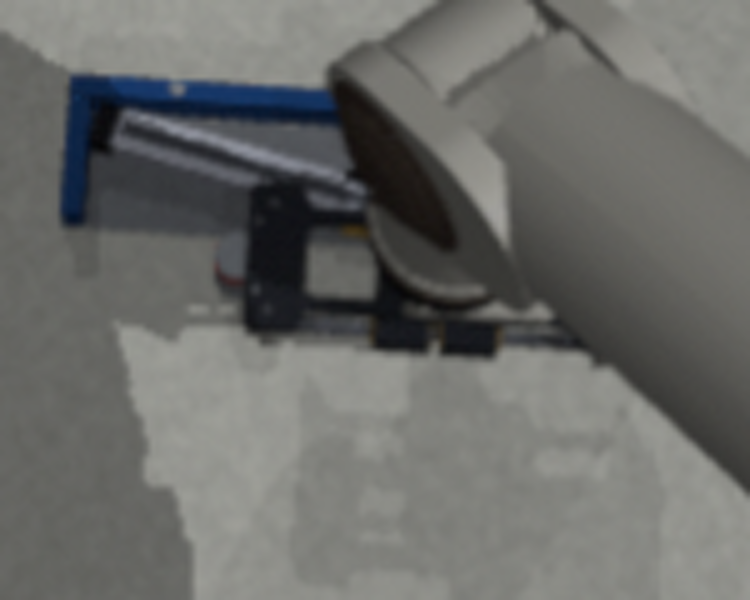

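Call:
{"op": "drive_tool", "data": {
  "commands": [
    [[7,0,-2],0,255],
    [[9,0,-1],0,255],
    [[9,0,0],0,255],
    [[9,0,0],0,255],
    [[9,0,0],0,255]
  ]
}}

```text
clock: 13.8
tcp_pos: [0.6355, -0.0885, 0.012]
ee_rot: [-1.596, -0.016, -0.042]
ft_force: [-0.7, 0.1, -0.2]
width: 0.0004
```

Run:
```python
from h import *
plan(*b2w([.0335,-.045]),.011,-.031,1)
im=snap('side','s17.png')[130:240,170:340];cv2.imwrite('pics/s17z.png',cv2.resize(im[:,:,::-1],None,fx=4.5,fy=4.5,interpolation=cv2.INTER_CUBIC))
```

```text
clock 13.80 pos [ 0.6355 -0.0885  0.012 ] yaw -0.042 F [-0.7  0.1 -0.2] bay [ 0.0094 -0.0467] rp [-1.596 -0.016]
[[np.float64(24.1), np.float64(1.0), np.float64(2.0)], np.float64(-0.62)]
```

View pics/s17z.png

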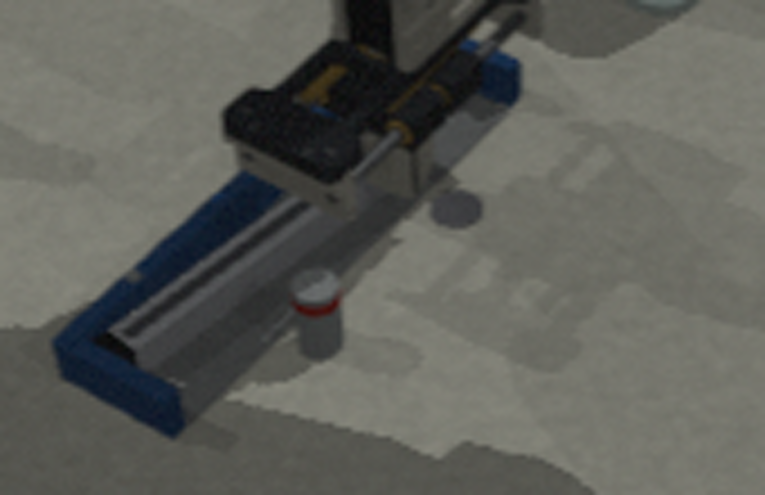

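Call:
{"op": "drive_tool", "data": {
  "commands": [
    [[7,0,0],0,255],
    [[7,0,0],0,255],
    [[5,0,0],0,255],
    [[4,0,0],0,255]
  ]
}}

```text
clock: 14.25
tcp_pos: [0.6607, -0.0893, 0.0122]
ee_rot: [-1.596, -0.015, -0.042]
ft_force: [-12.0, -0.8, 8.7]
width: 0.0005
```

Run:
```python
from h import *
plan(*b2w([.0335,-.045]),.011,-.031,1)
im=snap('side','s18.png')[130:240,170:340];cv2.imwrite('pics/s18z.png',cv2.resize(im[:,:,::-1],None,fx=4.5,fy=4.5,interpolation=cv2.INTER_CUBIC))
```

```text
clock 14.25 pos [ 0.6607 -0.0893  0.0122] yaw -0.042 F [-12.   -0.8   8.7] bay [ 0.0347 -0.0468] rp [-1.596 -0.015]
[[np.float64(-1.2), np.float64(1.2), np.float64(1.8)], np.float64(-0.65)]
```

View pics/s18z.png

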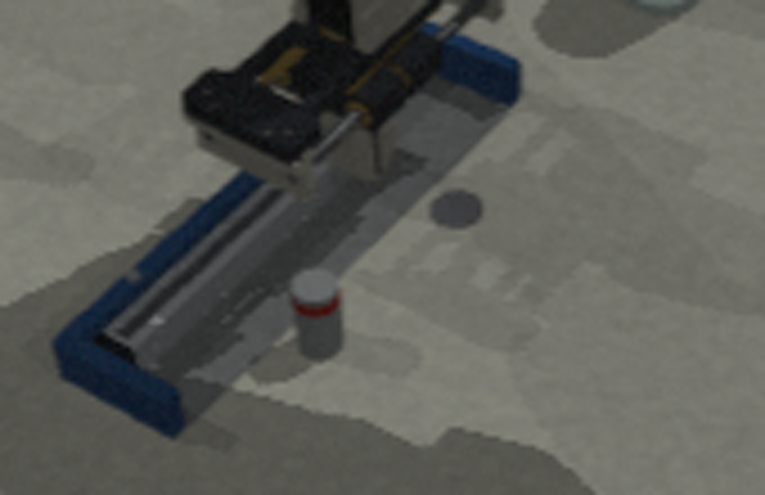

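Call:
{"op": "drive_tool", "data": {
  "commands": [
    [[-6,0,0],0,255],
    [[-10,0,0],0,255],
    [[0,-25,0],0,255],
    [[0,-45,0],0,255],
    [[-40,-45,0],0,255],
    [[-45,-45,0],0,255],
    [[-45,-10,-10],0,255],
    [[-45,0,-20],0,255]
  ]
}}

```text
clock: 15.1
tcp_pos: [0.4789, -0.1033, 0.1661]
ee_rot: [-1.595, -0.018, -0.036]
ft_force: [0.2, -1.3, 0.7]
width: 0.0007
```

Run:
```python
from h import *
plan(.3,-.1,.2,-.031,1)
im=snap('side','s19.png')[130:240,170:340];cv2.imwrite('pics/s19z.png',cv2.resize(im[:,:,::-1],None,fx=4.5,fy=4.5,interpolation=cv2.INTER_CUBIC))
im=snap('top','t19.png')[100:220,235:385];cv2.imwrite('pics/t19z.png',cv2.resize(im[:,:,::-1],None,fx=5,fy=5,interpolation=cv2.INTER_CUBIC))
```

```text
clock 15.10 pos [ 0.4789 -0.1033  0.1661] yaw -0.036 F [ 0.2 -1.3  0.7] bay [-0.1466 -0.0664] rp [-1.595 -0.018]
[[np.float64(-178.9), np.float64(-33.9), np.float64(-3.0)], np.float64(-0.26)]
```

View pics/s19z.png

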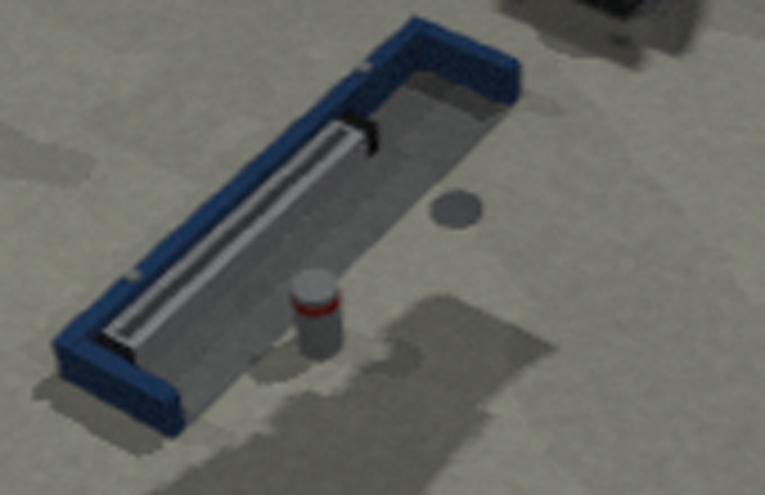

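View pics/t19z.png

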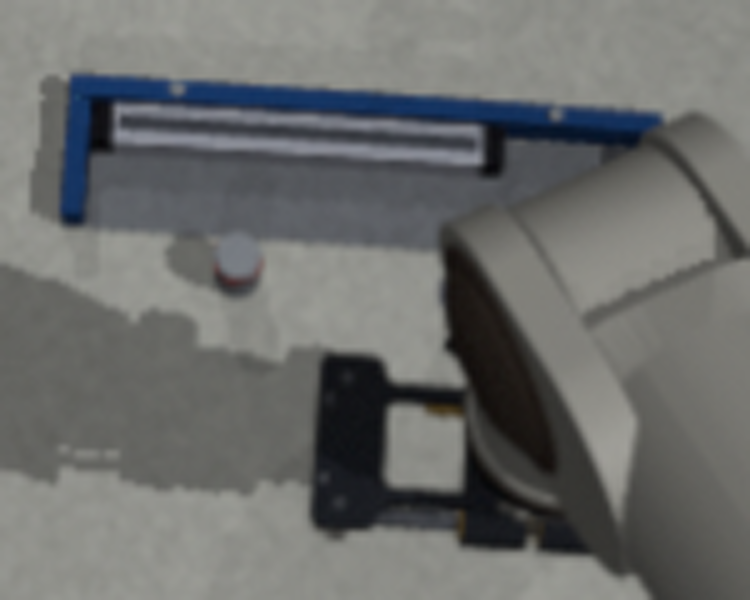

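Run:
```python
from h import *
f=lambda L:[((x+.5)/5-.5+235,(y+.5)/5-.5+100) for x,y in L]
g=lambda L:[((x+.5)/4.5-.5+170,(y+.5)/4.5-.5+130) for x,y in L]
def pr(t,w):print(t,[w2b(p[:2]).round(4) for p in w])
pr('t bar near edge',unproj('top',f([(92,150),(500,174)]),.022))
pr('t bar far',unproj('top',f([(110,103),(480,126)]),.022))
pr('t wall outer',unproj('top',f([(72,74),(660,115)]),.03))
pr('t wall inner',unproj('top',f([(110,97),(560,128)]),.03))
pr('s bar near',unproj('side',g([(135,350),(378,132)]),.022))
pr('s bar far',unproj('side',g([(107,322),(340,117)]),.022))
pr('s wall inner top',unproj('side',g([(110,327),(415,40)]),.03))
```

```text
t bar near edge [array([0.0395, 0.1426]), array([ 0.0403, -0.0725])]
t bar far [array([0.066, 0.135]), array([ 0.0661, -0.0608])]
t wall outer [array([0.0781, 0.1556]), array([ 0.0764, -0.1553])]
t wall inner [array([0.0666, 0.1348]), array([ 0.0653, -0.1024])]
s bar near [array([0.0446, 0.1358]), array([ 0.04 , -0.065])]
s bar far [array([0.0696, 0.129 ]), array([ 0.0656, -0.0634])]
s wall inner top [array([0.0599, 0.1357]), array([ 0.0639, -0.134 ])]
```

Call:
{"op": "drive_tool", "data": {
  "commands": [
    [[-20,-20,0],0,255],
    [[-20,-10,0],0,255],
    [[0,0,0],0,255]
  ]
}}

```text
clock: 15.5
tcp_pos: [0.4273, -0.1087, 0.1922]
ee_rot: [-1.604, -0.005, -0.048]
ft_force: [-0.3, 0.5, 0.0]
width: 0.0003
```

Run:
```python
from h import *
im=snap('side','s20.png')
a=cv2.imread('pics/s0.png').astype(int);b=cv2.imread('pics/s20.png').astype(int)
for n,(x0,x1,y0,y1) in dict(bottle=(130,175,260,318),beaker=(303,333,93,135),jar=(355,383,108,142)).items():
    print(n,np.abs(a-b)[y0:y1,x0:x1].mean())
    print([cv2.phaseCorrelate(a[y0:y1,x0:x1].mean(2),b[y0:y1,x0:x1].mean(2))])
print(env.state()['tcp_pos'],env.state()['clock'])
```

```text
bottle 5.542656449553001
[((0.3886300595258092, 0.17049228719135456), 0.9558906658276352)]
beaker 41.21111111111111
[((-2.1600146310383153, 1.3960014733383694), 0.140341453489303)]
jar 14.070378151260504
[((0.848902574281702, 0.1391511896749975), 0.26720405336659486)]
[ 0.42850479 -0.1089232   0.19210807] 15.55
```

View pics/s20.png

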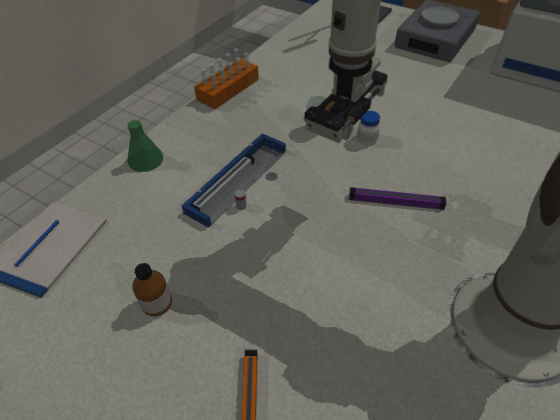

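Run:
```python
from h import *
a=cv2.imread('pics/s0.png').astype(float);b=cv2.imread('pics/s18.png').astype(float)
for x0,x1,y0,y1 in((303,333,93,135),(355,383,108,142)):
    print(cv2.phaseCorrelate(a[y0:y1,x0:x1].mean(2),b[y0:y1,x0:x1].mean(2)))
print(env.close_job())
```

```text
((-0.020348797846015287, 0.5188163893577915), 1.0064077117715147)
((-0.10079816972931432, 0.06064654892191257), 0.9933053702945899)
the job is handed in; nothing more can be done
None
```

The bar is in the blue bay, flat along the back wall, and I handed the job in at about 15.6 s. The hand-in gave no verdict.

**How it was moved:** I slid the bar along the bench with the fingers set loosely on either side of it, without gripping. That turned it and moved it past the post. I then pushed its end with the closed fingertips so the leading end went in behind the post, and pushed the other end in until it met the back wall. The wrist force read about 12 N at that point.

**Last checks:**
- **Bar position:** in the bay frame, the bar's centre is at about x = 53 mm (allowed 47–60) and y = 32–35 mm (allowed ±40). The y margin is the smallest. The bar lies against the left end wall, which limits y to 35 mm.
- **Bar angle:** the two cameras put it about 0.00–0.02 rad from the back wall, against a limit of 0.06.
- **Bottle, beaker and jar:** no shift beyond about half a pixel. In the final side picture the gripper hid the beaker and partly hid the jar, so that comparison was no use for those two. I compared an earlier picture, taken at the last push.
- **Robot:** clear of everything, about 0.19 m above the bench.

**What went wrong:** in one push the fingers slipped sideways towards the bar's end. I backed off and pushed again from a better spot.

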